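Set the levelling bar of a sugar-paste leveller with a gauge strip

ROBOT

A 6-joint arm with a two-finger parallel gripper is mounted at the origin on the work surface. World frame = base frame: x ahead of the robot, y to its left, z up, the work surface at z = 0. Lengths are in m, angles in rad, forces in N, time in s.
With the tool pointing down it reaches from about 0.35 to 0.85 m from the base axis. Payload 8.1 kg.
Tool frame: the origin (TCP) lies midway between the tips of the shut fingers; the grasp point (between the pads) lies 19 mm behind it; z points along the fingers, y is the line along which they close (so a half turn about z gives the same grasp; the last joint's range is limited). The gripper opens to 85 mm and grips with 20 to 120 N. Pads are 22 mm wide; open, the fingers measure 114 mm over their backs; the gripper's body (76 mm by 85 mm) begins 54 mm behind the grasp point. The pads swing forward as they close: fully open they stand 13 mm farther back than shut.
Start: joints at [-1.375, 0.13, 1.488, -0, 1.523, -0.085], TCP at [0.166, -0.576, 0.231] pointing down, gripper open.
Joint ranges: [-2.96, 2.96], [-0.89, 2.26], [0.02, 2.5], [-1.34, 4.48], [0, 2.73], [-2.66, 2.66]. Speed limits (rad/s): [2.39, 2.39, 2.79, 3.14, 3.14, 3.14].

INTERFACE

Orientations are given as a unit quaternion [w, x, y, z].
In Python, from workcell import robot gives the robot as it stands.
- The arm moves only by the shell command python3 -m jog 'ROWS'. ROWS is JSON, a list of rows, each a list of 7 numbers: the gripper command: -1 is shut, 1 is fully open, values between are in proportion, then the shift along the world's x, y, z in units of 30 mm (1.0 is 30 mm), then the turn, a rotation vector about the world's x, y, z in units of 5 degrees (1.0 is 5 degrees). A call has 1 to 12 rows; each row is the pose to reach, as a shift and turn from the pose commanded when the call began; what a row does not reach only later rows make up. A row lasts 1/12 s, in which the tool goes at most 41.7 mm and 7.16 degrees, less where a joint would pass 70% of its speed; a pose out of reach is approached as far as the arm can. A call with a gripper value outside its range is refused whole. The fingers move at their own pace and stop on an object; the grip force is fixed at half the most. Time passes only in rows, so rows that repeat a pose let the fingers close. It gives the time, the measured TCP pose, the force, the opening and the grip force at its end, in the units of the state.
- robot.get_obs(): the state, without advancing time (a new reading comes with each control period).
- robot.capture(name): name is "scene" or "top" or "wrist"; returns (picture, depth): 400x640x3 uint8, red, green, blue; 400x640 float32, m along the optical axis (not along the pixel's ray), 0 where there is no reading.
- robot.camera_info(name): a dict with "intrinsics" (3x3 intrinsics, pixels), "k1" (the pictures are not rectified: a ray, as slopes to the right and down, at radius r is drawn at 1 + k1 r^2 times it, then the intrinsics apply), "eye" and "attitude" of the camera in the world. Camera axes: x right, y up, looking along -z (the intrinsics and any distortion apply to the point x, -y, -z); pixel columns grow to the right and rows downward; lengths in m; the calibration is good to about 2 mm. A picture is of the moment at which its call begins: read the wrist's pose just before it. camera_info takes no time and is no camera call; for the wrist camera it gives the pose at the moment of the call.
- robot.finish_job(): hands the job in; it is judged then, once.
Trained networks look in the newest picture that a camera, given by its name, has taken for a name from the list of things; names that differ only in an ending like _2 or _b are one class to them, and where a whole thing is asked for, a point or a joint stands for the part that bears it (a point fixed in the world has none). Each returns a list of dicts, best first, with "conf" (0 to 1); they miss things now and then, are a little off and sometimes report something else, mostly with a low value. They report only what shows in the picture. A call takes as long as a camera call. They do not tell look-alikes from the thing itself.
- robot.find_in(camera, target): "at" ([x, y, z] in m, in world coordinates, good to about 4 mm: the middle of the surface that is visible of it).
- robot.silhouettes(camera, target): "region" (400x640 bool, what is visible of it).
The state is a dict: "t": time; "joint_pos": joint angles; "joint_vel": joint speeds; "joint_torque": joint torques, N m; "ee_pos": TCP position; "tool_rot": TCP orientation; "contact_force": force on the tool from outside, world axes, zero at the start; "torque": the same for the moment, N m; "finger_gap": finger opening in m; "gripper_force": force on a finger pad.
Only numpy, scipy, OpenCV 4.12 (cv2) and the standard library are available. Lean on these libraries where they do the work, as an engineer would, in place of code of your own. Each camera call takes 0.05 s, during which the arm holds its last target. There are 200 camera calls.

TASK

Set the paste leveller to the thickness of its gauge strip: slide the steel gauge along its channel, under the raised levelling bar, until its end is at the end stop, then turn the crank on top clockwise to lower the bar until the gauge just drags - lightly nipped, still easy to slide by a gentle push or pull on its tab. Never clamp it hard; leave it nipped like that at the stop, let go, and leave the cutter ring, the jug and the bowl where they are.

Things in the scene. Friction and masses are not known exactly. Their poses are not given: they have to be found in the camera images.
- press: Leveller's fixed aluminium frame: two cheeks (outer faces 172 mm apart in y, 50 mm deep, 100 mm high) and a bridge across, 40 mm deep, top 110 mm above the table. Origin on the table straight below the screw axis and the steel levelling bar (124 mm long, spring-hung); +x is the way the gauge is pushed in (roughly away from the robot), y runs along the bar, z up.
- stop (a point): Middle of the face of the aluminium end stop on the white bed, 30 mm beyond the bar, 3 mm above the bed. The fixed bed lies under the bar, 275 mm long (220 mm before the bar, 55 mm after), 132 mm wide, its top 50 mm above the table, with a shallow guide channel 54 mm wide along the frame's x.
- gauge: Loose steel gauge strip, 0.26 kg, in the channel: 165 x 50 x 6 mm, from 25 mm behind its origin to 140 mm ahead (+x, to the stop). Origin on its underside below the centre of the upright tab, 14 mm thick in x, 44 mm wide, 6 to 44 mm above the underside. Starts drawn back 48 to 65 mm, its end just short of the bar; fully in, its origin is at x = -110 mm in the frame's axes.
- tab (a point): Centre of the gauge's tab, 25 mm above the strip's underside: push or pull here, it slides either way along x. Free, the gauge slides with 1 to 2 N. When the bar just drags on it, 3 to 9 N is needed while it slides (about 1.2 N for each newton of squeeze, plus the free part); part of the reading, 1 to 2 N, fades as soon as the motion stops.
- screw (a joint): Screw angle, rad, 0 to 3.6, growing clockwise seen from above, lowering the bar 3.8 mm per rad. Starts at 0 to 0.5, stays where left; takes 2 to 3 N at the knob. The bar first meets the strip somewhere between 1.4 and 2.6 (its hanger is set differently each time); then each 0.1 rad adds about 1.5 N of squeeze, too weak to feel at the crank: feel it at the gauge. If overdone, turn back.
- knob (a point): On the axis of the crank's black upright knob, 22 mm across, from 128 to 168 mm above the table (this point at 156 mm). It circles the screw axis at 60 mm radius; in the frame's axes it stands at polar angle 110 degrees (from +x towards +y) minus the screw angle. The crank arm, 20 mm wide, lies below it, 118 to 128 mm above the table.
- cutter: Bystander: steel pastry cutter ring, 60 mm across, 35 mm high, standing on the table beside the leveller. Origin centre of underside.
- jug: Bystander: clear mug-shaped measuring jug, 84 mm across, 100 mm high. Origin centre of underside.
- bowl: Bystander: steel bowl upside down, 144 mm across, 68 mm high. Origin centre of underside.
Things that resemble listed ones, but are neither listed nor needed, are in the scene too. Leave any pink look-alike of the press alone.

How it is judged:
By the outcome, as a careful person would: the job done as asked, in the order asked, and still so for the second after the job is handed in, with the robot touching nothing.
It also fails if it takes over 72 s, if anything falls off the work surface, if the arm or the gripper's body presses on something with over 40 N, if the wrist force passes 120 N, or if a joint passes its speed limit or range.

## Working session

There is one attempt and no reset: what is moved stays moved. The work goes in short steps, Python scripts to look and compute and a shell command to move; the robot and the scene stay as the last step left them, time stands still between calls to the robot, and variables do not carry over. Pictures are saved under pics/ and viewed, at most 10 in all, crops included, and the job is handed in when it is done.

```bash
mkdir -p pics; ls; cat > h.py <<'E'
import numpy as np, cv2
from scipy.spatial.transform import Rotation as R
from workcell import robot
def save(name,f):
    im,d=robot.capture(name); cv2.imwrite('pics/'+f,im[:,:,::-1]); np.save('pics/'+f[:-4]+'_d.npy',d); return im,d
def att(ci):
    a=np.array(ci['attitude'],float)
    return a if a.shape==(3,3) else R.from_quat(a,scalar_first=True).as_matrix()
def cloud(ci,d):
    K=np.array(ci['intrinsics']);v,u=np.mgrid[:400,:640].astype(np.float64)
    p=cv2.undistortPoints(np.stack([u.ravel(),v.ravel()],-1)[:,None],K,np.array([ci['k1'],0,0,0.]))[:,0].reshape(400,640,2)
    c=np.stack([p[...,0]*d,-p[...,1]*d,-d],-1)
    return c@att(ci).T+np.array(ci['eye'])
E
python3 - <<'E'
from h import *
for n in ['scene','top']:
    im,d=save(n,n+'1.png'); ci=robot.camera_info(n); print(n,ci)
    for t in ['press','gauge','tab','knob','screw','cutter','jug','bowl']:
        print(t,[(round(r['conf'],2),np.round(r['at'],3).tolist()) for r in robot.find_in(n,t)][:4])
print(robot.get_obs())
E
```

```text
pics
scene {'intrinsics': array([[515.32530236,   0.        , 325.42012841],
       [  0.        , 515.32530236, 199.3004766 ],
       [  0.        ,   0.        ,   1.        ]]), 'k1': -0.07881651318186271, 'eye': array([1.40011224, 0.47539127, 1.2631461 ]), 'attitude': array([0.46686544, 0.17579941, 0.29727365, 0.81410049])}
press [(0.76, [0.613, 0.081, 0.103]), (0.68, [0.381, -0.17, 0.106])]
gauge [(0.63, [0.479, 0.043, 0.056])]
tab [(0.92, [0.476, 0.042, 0.055])]
knob [(0.72, [0.599, 0.1, 0.136]), (0.54, [0.362, -0.151, 0.132])]
screw [(0.7, [0.6, 0.105, 0.131]), (0.69, [0.359, -0.151, 0.131]), (0.4, [0.569, -0.38, 0.064])]
cutter [(0.57, [0.632, -0.106, 0.018])]
jug [(0.7, [0.568, -0.378, 0.067])]
bowl [(0.83, [0.566, 0.397, 0.05])]
top {'intrinsics': array([[426.94137079,   0.        , 316.25395854],
       [  0.        , 426.94137079, 195.7549047 ],
       [  0.        ,   0.        ,   1.        ]]), 'k1': -0.005888480396429674, 'eye': array([0.37367105, 0.0129246 , 1.32293633]), 'attitude': array([-0.70360627, -0.04655467,  0.05502907,  0.7069248 ])}
press [(0.82, [0.373, -
[... 345 characters left out ...]
, 'joint_pos': array([-1.37538797e+00,  1.30384199e-01,  1.48816578e+00, -3.23215281e-05,
        1.52300686e+00, -8.53983379e-02]), 'joint_vel': array([ 0.00024137, -0.00025828, -0.00163247, -0.00112556, -0.00068326,
        0.00064448]), 'joint_torque': array([ 3.00623806e-04, -5.69303298e+01, -5.00869131e+01, -1.31727693e-04,
        1.03027680e-03, -1.84860426e-06]), 'ee_pos': array([ 0.16629302, -0.57651356,  0.23132048]), 'tool_rot': array([ 1.87714694e-05,  9.90159523e-01,  1.39943266e-01, -1.51332103e-05]), 'contact_force': array([ 0.4195719 ,  0.49672999, -0.71978655]), 'torque': array([-0.01138932,  0.00180167, -0.03874217]), 'gripper_force': 0.0, 'finger_gap': 0.08527467508433548}
```

View pics/top1.png

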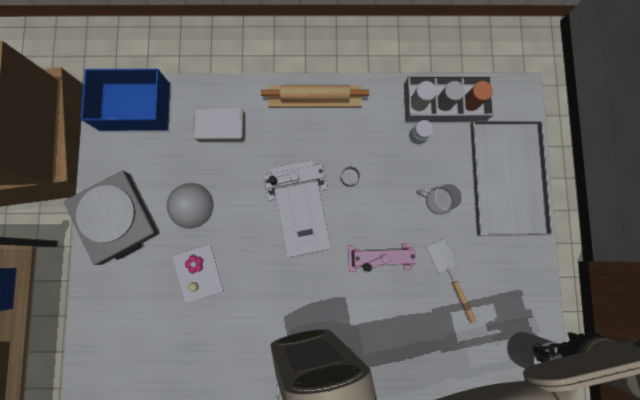

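View pics/scene1.png

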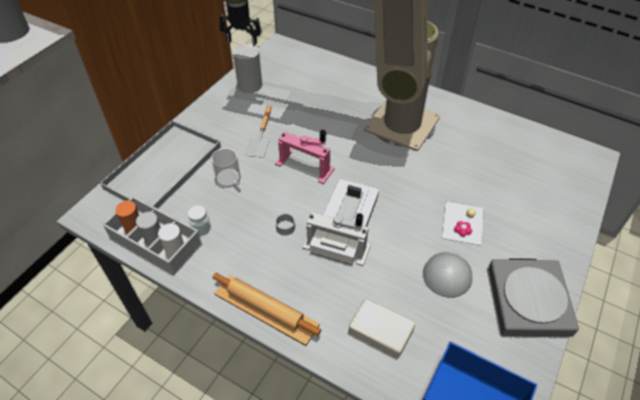

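```bash
python3 - <<'E'
from h import *
for n in ['top','scene']:
    d=np.load(f'pics/{n}1_d.npy'); P=cloud(robot.camera_info(n),d)
    near=(abs(P[...,0]-.55)<.2)&(abs(P[...,1]-.06)<.14)&(d>0)
    def sel(a,b): return P[near&(P[...,2]>a)&(P[...,2]<b)]
    for nm,a,b in [('bed',.044,.054),('bridge',.105,.1135),('arm',.121,.132),('knob',.15,.175),('tab',.085,.1)]:
        q=sel(a,b)
        if len(q)<5: print(n,nm,len(q));continue
        r=cv2.minAreaRect((q[:,:2]*1000).astype(np.float32))
        print(n,nm,len(q),'med',np.round(np.median(q,0),4),'rect',np.round(r[0],1),np.round(r[1],1),round(r[2],1))
im=cv2.imread('pics/top1.png')[150:270,240:430]
im2=cv2.imread('pics/scene1.png')[170:270,270:400]
a=cv2.resize(im,None,fx=4,fy=4,interpolation=cv2.INTER_CUBIC)
cv2.imwrite('pics/crop1.png',a)
E
```

```text
top bed 2335 med [0.4965 0.043  0.05  ] rect [524.1  44.6] [275.  162.6] 10.9
top bridge 508 med [0.6131 0.0359 0.1091] rect [608.2  61.9] [ 40.5 171.5] 10.9
top arm 141 med [0.5978 0.0839 0.1279] rect [605.2  56. ] [ 24.7 148. ] 11.4
top knob 56 med [0.5879 0.119  0.1665] rect [589.7 118.8] [20.7 19.5] 4.7
top tab 113 med [0.4496 0.0306 0.0934] rect [536.8  48.6] [196.9 170.1] 10.5
scene bed 1643 med [0.5099 0.0526 0.0489] rect [525.5  53.2] [280.2 168.8] 10.1
scene bridge 490 med [0.6136 0.0583 0.1084] rect [611.5  66.6] [ 46.5 172.1] 10.2
scene arm 151 med [0.6019 0.0863 0.1266] rect [601.2  93.2] [25.6 80.2] 10.3
scene knob 61 med [0.5939 0.1249 0.1644] rect [592.4 124.8] [21.3 21.2] 51.2
scene tab 145 med [0.6006 0.0429 0.0928] rect [537.   53.8] [200.8 171.8] 9.9
```

View pics/crop1.png

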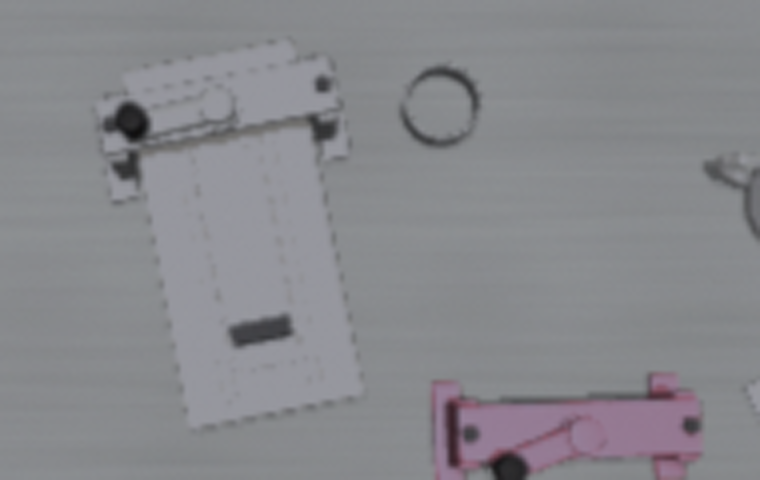

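The aluminium press at top px (296,180) has the bed and gauge: its knob is at px (272,180) and its tab at (305,232). It is the one meant. The pink frame at px (382,258) has no bed and is the look-alike, so I'll leave it alone. The cutter is at px (350,176). Next I'll move to a viewpoint above the gauge.

```bash
python3 -m jog '[[1,5,10.2,3.3,0,0,8],[1,5,10.2,3.3,0,0,8],[1,5,10.2,3.3,0,0,8],[1,5,10.2,3.3,0,0,8],[1,5,10.2,3.3,0,0,8],[1,5,10.2,3.3,0,0,8],[1,5,10.2,3.3,0,0,8],[1,5,10.2,3.3,0,0,8],[1,5,10.2,3.3,0,0,8],[1,5,10.2,3.3,0,0,8]]'; python3 -m jog '[[1,5,10.2,0,0,0,8.9],[1,5,10.2,0,0,0,8.9],[1,5,10.2,0,0,0,8.9],[1,5,10.2,0,0,0,8.9],[1,5,10.2,0,0,0,8.9],[1,5,10.2,0,0,0,8.9],[1,5,10.2,0,0,0,8.9],[1,5,10.2,0,0,0,8.9],[1,5,10.2,0,0,0,8.9],[-0.5,5,10.2,0,0,0,8.9],[-0.5,5,10.2,0,0,0,8.9]]'
python3 - <<'E'
from h import *
o=robot.get_obs();print(o['t'],o['ee_pos'],o['tool_rot'],o['joint_pos'],o['finger_gap'],o['contact_force'])
ci=robot.camera_info('wrist');im,d=save('wrist','w1.png');print(ci)
P=cloud(ci,d)
near=(abs(P[...,0]-.55)<.2)&(abs(P[...,1]-.06)<.14)&(d>0)
for nm,a,b in [('bed',.044,.053),('bridge',.105,.1135),('arm',.118,.132),('knob',.158,.175),('tab',.086,.098)]:
    q=P[near&(P[...,2]>a)&(P[...,2]<b)]
    if len(q)<5: print(nm,len(q));continue
    r=cv2.minAreaRect((q[:,:2]*1000).astype(np.float32)); print(nm,len(q),np.round(np.median(q,0),4),np.round(r[0],1),np.round(r[1],1),round(r[2],1))
for t in ['tab','knob','press']: print(t,[(round(r['conf'],2),np.round(r['at'],3).tolist()) for r in robot.find_in('wrist',t)][:3])
E
```

```text
t: 1.73
ee_pos: [0.3184, -0.2678, 0.3329]
tool_rot: [0.002, 0.882, 0.472, 0.001]
contact_force: [-0.3, -0.6, 0.0]
finger_gap: 0.0855
gripper_force: 0.0
t: 2.65
ee_pos: [0.4662, 0.0353, 0.3299]
tool_rot: [-0.0, 0.638, 0.77, -0.001]
contact_force: [0.1, -1.0, -0.6]
finger_gap: 0.0641
gripper_force: 0.0
2.65 [0.46619385 0.03529978 0.32987179] [-2.28324903e-04  6.38352349e-01  7.69744053e-01 -5.65194625e-04] [-3.36749690e-02 -2.50148174e-01  1.67603267e+00 -6.21012190e-04
  1.71676113e+00 -2.19849301e-01] 0.06405726333071644 [ 0.11379103 -1.04475299 -0.55022852]
{'intrinsics': array([[360.24389658,   0.        , 323.34351999],
       [  0.        , 360.24389658, 209.80758968],
       [  0.        ,   0.        ,   1.        ]]), 'k1': 0.024584170751516112, 'eye': array([0.45481372, 0.09969284, 0.4720763 ]), 'attitude': array([ 0.98705996, -0.13103182, -0.01147746,  0.09171463])}
bed 12335 [0.4908 0.0534 0.0497] [524.7  46. ] [274.9 169.5] 10.9
bridge 4071 [0.6103 0.0379 0.1095] [609.2  62.3] [ 41.3 172.4] 11.0
arm 1557 [0.597  0.0835 0.1277] [596.5  89.2] [26.4 81.5] 18.2
knob 633 [0.5887 0.1195 0.1672] [590.5 119.6] [20.5 20.2] 11.3
tab 698 [0.45   0.0331 0.0934] [525.9  64.8] [166.  173.1] 85.0
tab [(0.75, [0.501, 0.04, 0.054])]
knob [(0.72, [0.501, 0.044, 0.056]), (0.62, [0.596, 0.103, 0.127])]
press [(0.73, [0.596, 0.073, 0.113]), (0.58, [0.397, -0.106, 0.011])]
```

View pics/w1.png

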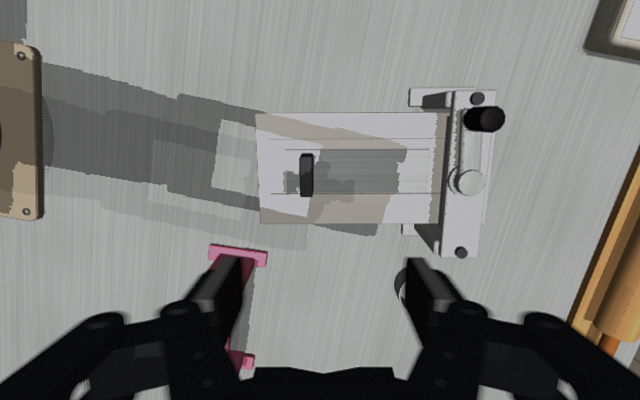

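```bash
python3 -m jog '[[-0.3,-0.54,-0.1,-2,0,0,0],[-0.3,-0.54,-0.1,-4,0,0,0],[-0.3,-0.54,-0.1,-5.5,0,0,0],[-0.3,-0.54,-0.1,-6.5,0,0,0],[-0.3,-0.54,-0.1,-7.5,0,0,0],[-0.3,-0.54,-0.1,-8.2,0,0,0],[-0.3,-0.54,-0.1,-8.8,0,0,0],[-0.3,-0.54,-0.1,-8.8,0,0,0]]'
python3 - <<'E'
from h import *
ci=robot.camera_info('wrist');im,d=save('wrist','w2.png')
P=cloud(ci,d);xF=np.array([np.cos(np.radians(10.9)),np.sin(np.radians(10.9))]);yF=np.array([-xF[1],xF[0]])
rel=P[...,:2]-[.609,.0622];X=rel@xF*1000;Y=rel@yF*1000
m=(d>0)&(X>-200)&(X<-90)&(abs(Y)<40)&(P[...,2]>.085)&(P[...,2]<.1)
print(m.sum(),np.percentile(X[m],[2,50,98]),np.percentile(Y[m],[2,50,98]))
E
```

```text
t: 3.52
ee_pos: [0.4456, 0.0315, 0.0612]
tool_rot: [-0.004, 0.64, 0.769, -0.003]
contact_force: [0.3, 0.2, 0.3]
finger_gap: 0.0298
gripper_force: 0.0
7273 [-186.44499353 -163.91513377 -144.29229957] [-18.81011469   6.14181405  22.38448549]
```

View pics/w2.png

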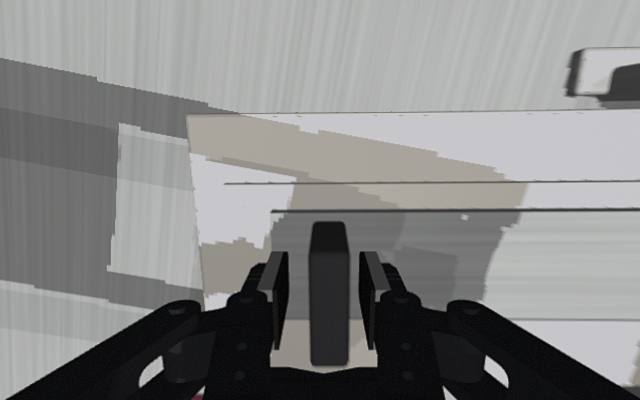

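The fingers straddle the tab, which shows at px (330,290) with the pads at 288 and 360. Now I'll push it along the channel.

```bash
python3 -m jog '[[-0.3,0.2,0.04,0,0,0,0],[-0.3,0.4,0.08,0,0,0,0],[-0.3,0.6,0.115,0,0,0,0],[-0.3,0.8,0.154,0,0,0,0],[-0.3,1.0,0.192,0,0,0,0],[-0.3,1.2,0.23,0,0,0,0],[-0.3,1.4,0.27,0,0,0,0],[-0.3,1.6,0.308,0,0,0,0]]'; python3 -m jog '[[-0.3,0.05,0.01,0,0,0,0],[-0.3,0.1,0.02,0,0,0,0],[-0.3,0.15,0.03,0,0,0,0]]'; python3 -m jog '[[-0.3,0.05,0.01,0,0,0,0],[-0.3,0.1,0.02,0,0,0,0]]'
```

```text
t: 4.23
ee_pos: [0.4988, 0.0419, 0.0664]
tool_rot: [0.0, 0.639, 0.769, -0.0]
contact_force: [-2.5, -0.0, 1.5]
finger_gap: 0.03
gripper_force: 1.3
t: 4.48
ee_pos: [0.5025, 0.0427, 0.0661]
tool_rot: [-0.0, 0.639, 0.769, -0.0]
contact_force: [-2.9, -1.4, 2.6]
finger_gap: 0.0295
gripper_force: 1.3
t: 4.65
ee_pos: [0.5053, 0.0432, 0.0661]
tool_rot: [-0.0, 0.639, 0.769, -0.0]
contact_force: [-12.6, -2.6, 7.3]
finger_gap: 0.03
gripper_force: 6.7
```

```bash
python3 -m jog '[[-0.3,-0.2,-0.04,0,0,0,0],[-0.3,-0.2,-0.04,1.3,0,0,0],[-0.3,-0.2,-0.04,2.6,0,0,0],[-0.3,0.5,0.6,4.2,0,0,0.5],[-0.3,1.5,1.4,5,0,0,1],[-0.3,2.4,2.2,5,0,0,1.47],[-0.3,2.82,2.54,5,0,0,1.47],[-0.3,2.82,2.54,5,0,0,1.47],[-0.3,2.82,2.54,4,0,0,1.47],[-0.3,2.82,2.54,3.2,0,0,1.47],[-0.3,2.82,2.54,2.53,0,0,1.47],[-0.3,2.82,2.54,2.53,0,0,1.47]]'
python3 - <<'E'
from h import *
save('wrist','w3.png')
c=np.array([.609,.0622])
for s0,s1 in [(.225,1.6)]:
  base=None
  for k in range(0,12):
    s=s0+(s1-s0)*k/11; a=np.radians(110+10.9)-s
    p=c+.06*np.array([np.cos(a),np.sin(a)])
    if base is None: base=(p,a)
    print(round(s,3),np.round((p-base[0])/.03,2),round(np.degrees(a-base[1])/5,2))
E
```

```text
t: 5.65
ee_pos: [0.5867, 0.1189, 0.1365]
tool_rot: [-0.003, 0.588, 0.809, -0.003]
contact_force: [0.7, 0.3, -1.8]
finger_gap: 0.03
gripper_force: 0.4
0.225 [0. 0.] 0.0
0.35 [0.24 0.06] -1.43
0.475 [0.49 0.09] -2.86
0.6 [0.74 0.09] -4.3
0.725 [0.99 0.06] -5.73
0.85 [1.23 0.  ] -7.16
0.975 [ 1.46 -0.09] -8.59
1.1 [ 1.68 -0.21] -10.03
1.225 [ 1.88 -0.35] -11.46
1.35 [ 2.07 -0.52] -12.89
1.475 [ 2.23 -0.72] -14.32
1.6 [ 2.36 -0.93] -15.76
```

View pics/w3.png

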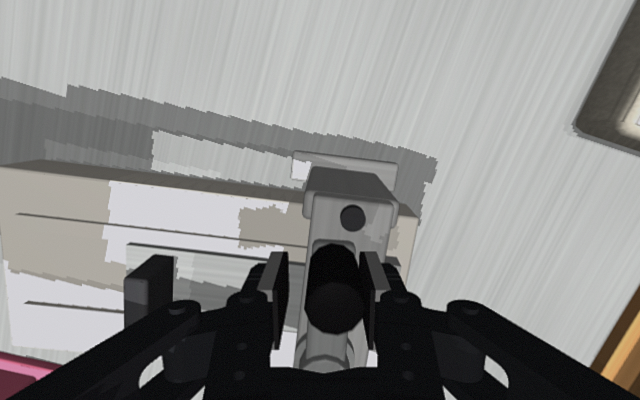

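```bash
python3 -m jog '[[-0.3,0.24,0.06,0,0,0,-1.4],[-0.3,0.49,0.09,0,0,0,-2.8],[-0.3,0.74,0.09,0,0,0,-4.2],[-0.3,0.99,0.06,0,0,0,-5.6],[-0.3,1.23,0,0,0,0,-7],[-0.3,1.46,-0.09,0,0,0,-8.4],[-0.3,1.68,-0.21,0,0,0,-9.8],[-0.3,1.88,-0.35,0,0,0,-11.2],[-0.3,2.07,-0.52,0,0,0,-12.6],[-0.3,2.23,-0.72,0,0,0,-14],[-0.3,2.36,-0.93,0,0,0,-15.4],[-0.3,2.36,-0.93,0,0,0,-15.76]]'; python3 -m jog '[[-0.3,0.09,-0.17,0,0,0,-1.1],[-0.3,0.15,-0.35,0,0,0,-2.2],[-0.3,0.15,-0.35,0,0,0,-2.2]]'
python3 - <<'E'
from h import *
o=robot.get_obs();c=np.array([.609,.0622]);r=o['ee_pos'][:2]-c
a=np.degrees(np.arctan2(r[1],r[0]));print(o['ee_pos'],np.linalg.norm(r),'s_tcp',np.radians(120.9-a),o['joint_pos'])
E
```

```text
t: 6.7
ee_pos: [0.6622, 0.0904, 0.1445]
tool_rot: [0.0, 0.969, 0.247, 0.001]
contact_force: [0.1, 0.1, 0.8]
finger_gap: 0.0299
gripper_force: 0.0
t: 6.95
ee_pos: [0.6666, 0.0803, 0.1446]
tool_rot: [0.0, 0.988, 0.155, 0.001]
contact_force: [0.1, 0.2, 0.1]
finger_gap: 0.03
gripper_force: 0.0
[0.66656148 0.08034546 0.14456552] 0.06035380005028949 s_tcp 1.804727390688164 [4.35286339e-02 3.68625591e-01 1.36974844e+00 1.78036051e-04
 1.40032966e+00 1.30295983e+00]
```

```bash
cat >> h.py <<'E'
C=np.array([.609,.0622]);YAW=np.radians(10.9);XF=np.array([np.cos(YAW),np.sin(YAW)]);YF=np.array([-XF[1],XF[0]])
def knob(name,f):
    ci=robot.camera_info(name);im,d=save(name,f);P=cloud(ci,d);rel=P[...,:2]-C
    rr=np.linalg.norm(rel,axis=-1)
    m=(d>0)&(rr<.085)&(rr>.035)&(P[...,2]>.16)&(P[...,2]<.171)
    q=rel[m]
    (x,y),r=cv2.minEnclosingCircle((q*1000).astype(np.float32)) if len(q)>5 else ((0,0),0)
    print('knob',len(q),np.round(np.median(q,0),4) if len(q) else '','circ',x,y,r,'s',np.radians(110)+YAW-np.arctan2(y,x))
E
python3 - <<'E'
from h import *
knob('wrist','w4.png')
E
```

```text
knob 3918 [0.0573 0.0209] circ 64.53634643554688 19.94632339477539 28.577234268188477 s 1.8103450233691387
```

View pics/w4.png

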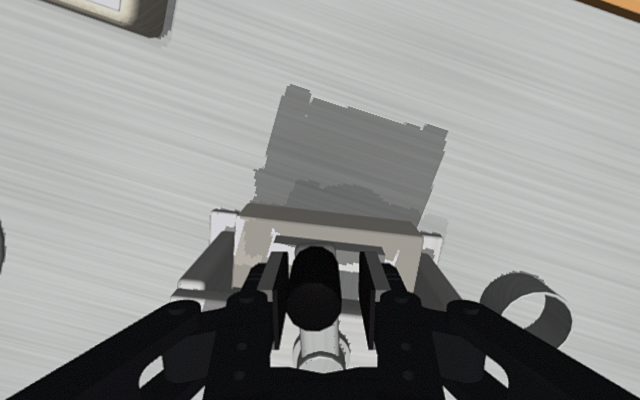

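```bash
python3 -m jog '[[-0.3,-0.03,0.1,0.3,0,0,0],[-0.3,-0.03,0.1,1.5,0,0,0],[-0.3,-0.1,0,2.3,0,0,1.4],[-0.3,-1,-0.3,2.3,0,0,2.8],[-0.3,-2,-0.6,2.3,0,0,4.2],[-0.3,-3,-0.8,2.3,0,0,5.6],[-0.3,-4,-1,2.3,0,0,7],[-0.3,-5,-1.2,2,0,0,8.4],[-0.3,-5.48,-1.32,1.5,0,0,9.8],[-0.3,-5.48,-1.32,1,0,0,11.2],[-0.3,-5.48,-1.32,0.5,0,0,12.6],[-0.3,-5.48,-1.32,0.2,0,0,14]]'; python3 -m jog '[[-0.3,0,0,0,0,0,1.3],[-0.3,0,0,-0.2,0,0,2.57],[-0.3,0,0,-1.2,0,0,2.57],[-0.3,0,0,-2.2,0,0,2.57],[-0.3,0,0,-2.7,0,0,2.57],[-0.3,0,0,-2.7,0,0,2.57],[-0.3,0,0,-2.7,0,0,2.57]]'
```

```text
t: 8.0
ee_pos: [0.5006, 0.0417, 0.1483]
tool_rot: [0.0, 0.715, 0.699, 0.0]
contact_force: [-0.6, 0.0, -0.7]
finger_gap: 0.03
gripper_force: 0.0
t: 8.58
ee_pos: [0.5009, 0.0417, 0.0677]
tool_rot: [-0.0, 0.635, 0.772, -0.0]
contact_force: [0.7, -0.4, 1.3]
finger_gap: 0.03
gripper_force: 0.0
```

```bash
python3 -m jog '[[-0.3,-0.15,-0.03,0,0,0,0],[-0.3,-0.3,-0.06,0,0,0,0],[-0.3,-0.37,-0.07,0,0,0,0],[-0.3,-0.43,-0.083,0,0,0,0]]'; for i in 1 2; do :; done; python3 -m jog '[[-0.3,-0.06,-0.012,0,0,0,0],[-0.3,-0.12,-0.023,0,0,0,0]]';python3 -m jog '[[-0.3,-0.06,-0.012,0,0,0,0],[-0.3,-0.12,-0.023,0,0,0,0]]'
```

```text
t: 8.92
ee_pos: [0.4893, 0.0389, 0.0688]
tool_rot: [0.001, 0.636, 0.772, 0.001]
contact_force: [5.0, 1.2, -1.7]
finger_gap: 0.0295
gripper_force: 2.4
t: 9.08
ee_pos: [0.4864, 0.0382, 0.0687]
tool_rot: [0.002, 0.636, 0.772, 0.002]
contact_force: [5.9, 1.3, 0.9]
finger_gap: 0.0297
gripper_force: 2.9
t: 9.25
ee_pos: [0.4829, 0.0376, 0.0687]
tool_rot: [0.002, 0.636, 0.772, 0.002]
contact_force: [6.2, 0.8, 1.7]
finger_gap: 0.0297
gripper_force: 2.9
```

```bash
python3 -m jog '[[-0.3,-0.06,-0.012,0,0,0,0],[-0.3,-0.12,-0.023,0,0,0,0]]';python3 -m jog '[[-0.3,0,0,0,0,0,0],[-0.3,0,0,0,0,0,0]]'; python3 -m jog '[[-0.3,0.15,0.03,0,0,0,0],[-0.3,0.3,0.06,0,0,0,0],[-0.3,0.36,0.07,0,0,0,0],[-0.3,0.42,0.08,0,0,0,0]]'; python3 -m jog '[[-0.3,0.06,0.012,0,0,0,0],[-0.3,0.12,0.023,0,0,0,0],[-0.3,0.18,0.035,0,0,0,0]]';python3 -m jog '[[-0.3,0.06,0.012,0,0,0,0],[-0.3,0.12,0.023,0,0,0,0]]'
```

```text
t: 9.42
ee_pos: [0.4793, 0.0369, 0.0687]
tool_rot: [0.002, 0.636, 0.772, 0.002]
contact_force: [6.3, 1.1, 0.8]
finger_gap: 0.0301
gripper_force: 2.9
t: 9.58
ee_pos: [0.4791, 0.0369, 0.0687]
tool_rot: [0.002, 0.636, 0.772, 0.001]
contact_force: [5.1, 0.9, 3.8]
finger_gap: 0.0299
gripper_force: 2.5
t: 9.92
ee_pos: [0.4897, 0.0394, 0.0666]
tool_rot: [-0.001, 0.636, 0.772, -0.001]
contact_force: [-0.1, -0.9, 0.3]
finger_gap: 0.03
gripper_force: 0.0
t: 10.17
ee_pos: [0.4949, 0.0403, 0.0668]
tool_rot: [-0.001, 0.636, 0.772, -0.001]
contact_force: [-9.4, -2.6, 6.0]
finger_gap: 0.0298
gripper_force: 4.5
t: 10.33
ee_pos: [0.4973, 0.0408, 0.0668]
tool_rot: [-0.001, 0.636, 0.772, -0.002]
contact_force: [-8.9, -1.9, 6.6]
finger_gap: 0.0301
gripper_force: 4.7
```

```bash
python3 -m jog '[[-0.3,0.06,0.012,0,0,0,0],[-0.3,0.12,0.023,0,0,0,0]]';python3 -m jog '[[-0.3,0.05,0.01,0,0,0,0],[-0.3,0.08,0.016,0,0,0,0]]'
```

```text
t: 10.5
ee_pos: [0.5009, 0.0415, 0.0668]
tool_rot: [-0.001, 0.636, 0.772, -0.002]
contact_force: [-8.3, -1.7, 7.0]
finger_gap: 0.0302
gripper_force: 4.7
t: 10.67
ee_pos: [0.5034, 0.0419, 0.0668]
tool_rot: [-0.001, 0.636, 0.772, -0.001]
contact_force: [-8.8, -1.6, 6.5]
finger_gap: 0.03
gripper_force: 4.7
```

```bash
python3 -m jog '[[-0.3,0.04,0.008,0,0,0,0],[-0.3,0.07,0.014,0,0,0,0]]';python3 -m jog '[[-0.3,0.03,0.006,0,0,0,0],[-0.3,0.06,0.012,0,0,0,0]]'
```

```text
t: 10.83
ee_pos: [0.5054, 0.0423, 0.0668]
tool_rot: [-0.001, 0.636, 0.772, -0.002]
contact_force: [-8.9, -1.9, 7.7]
finger_gap: 0.0299
gripper_force: 5.6
t: 11.0
ee_pos: [0.5054, 0.0424, 0.0664]
tool_rot: [-0.003, 0.636, 0.772, -0.003]
contact_force: [-19.8, -4.3, 13.3]
finger_gap: 0.03
gripper_force: 10.4
```

```bash
python3 -m jog '[[-0.3,-0.23,-0.045,0,0,0,0],[-0.3,-0.23,-0.045,1.3,0,0,0],[-0.3,-0.23,-0.045,2.6,0,0,-0.7],[-0.3,0.1,0,3.9,0,0,-2.1],[-0.3,1,0.2,5,0,0,-3.5],[-0.3,2,0.5,5,0,0,-4.9],[-0.3,3,0.8,5,0,0,-6.3],[-0.3,4,1.1,5,0,0,-7.7],[-0.3,5,1.3,5,0,0,-9.1],[-0.3,5.2,1.37,5,0,0,-10.5],[-0.3,5.2,1.37,5,0,0,-11.9],[-0.3,5.2,1.37,5,0,0,-13.3]]'; python3 -m jog '[[-0.3,0,0,0,0,0,-1.4],[-0.3,0,0,0,0,0,-2.7],[-0.3,0,0,-1,0,0,-2.7],[-0.3,0,0,-2,0,0,-2.7],[-0.3,0,0,-2.5,0,0,-2.7],[-0.3,0,0,-2.5,0,0,-2.7],[-0.3,0,0,-2.5,0,0,-2.7]]'
python3 - <<'E'
from h import *
o=robot.get_obs();r=o['ee_pos'][:2]-C;print(o['ee_pos'],'s_tcp',np.radians(120.9)-np.arctan2(r[1],r[0]))
im,d=save('wrist','w5.png'); cv2.imwrite('pics/w5c.png',im[200:400,200:450,::-1])
E
```

```text
t: 12.0
ee_pos: [0.6653, 0.0843, 0.216]
tool_rot: [-0.0, 0.956, 0.294, -0.001]
contact_force: [-0.3, -0.5, -0.4]
finger_gap: 0.0299
gripper_force: 0.0
t: 12.58
ee_pos: [0.664, 0.084, 0.141]
tool_rot: [-0.0, 0.983, 0.182, -0.001]
contact_force: [-0.3, 0.1, 1.0]
finger_gap: 0.0298
gripper_force: 0.0
[0.66401966 0.08404538 0.14104495] s_tcp 1.7321451088151263
```

View pics/w5c.png

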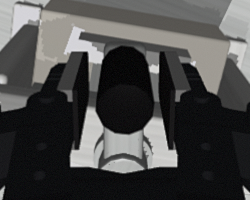

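The knob (crop px 126) is centred between the pads (85 and 165), so the screw is at about 1.735. I'll turn back about 0.1 rad.

```bash
python3 -m jog '[[-0.3,-0.05,0.1,0,0,0,0.6],[-0.3,-0.09,0.2,0,0,0,1.2],[-0.3,-0.14,0.3,0,0,0,1.9],[-0.3,-0.14,0.3,0,0,0,1.9],[-0.3,-0.14,0.3,0,0,0,1.9]]'
python3 - <<'E'
from h import *
o=robot.get_obs();r=o['ee_pos'][:2]-C;print(o['ee_pos'],'s_tcp',np.radians(120.9)-np.arctan2(r[1],r[0]),o['tool_rot'])
im,d=save('wrist','w6.png'); cv2.imwrite('pics/w6c.png',im[200:400,200:450,::-1])
E
```

```text
t: 13.05
ee_pos: [0.662, 0.0932, 0.1446]
tool_rot: [0.0, 0.965, 0.262, 0.002]
contact_force: [0.7, -0.7, 0.8]
finger_gap: 0.0298
gripper_force: 0.3
[0.66202056 0.09318008 0.14459379] s_tcp 1.581305315445383 [3.43567841e-04 9.65029724e-01 2.62134233e-01 1.77678984e-03]
```

View pics/w6c.png

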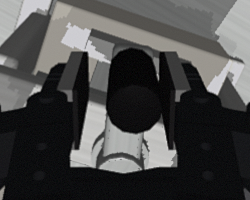

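```bash
python3 -m jog '[[-0.3,0.03,-0.06,0.2,0,0,0],[-0.3,0.03,-0.06,1.4,0,0,0],[-0.3,0,-0.1,2.4,0,0,1.4],[-0.3,-1,-0.3,2.4,0,0,2.8],[-0.3,-2,-0.6,2.4,0,0,4.2],[-0.3,-3,-0.9,2.4,0,0,5.6],[-0.3,-4,-1.2,2.4,0,0,7],[-0.3,-5,-1.5,2,0,0,8.4],[-0.3,-5.32,-1.72,1.5,0,0,9.8],[-0.3,-5.32,-1.72,1,0,0,11.2],[-0.3,-5.32,-1.72,0.5,0,0,12.6],[-0.3,-5.32,-1.72,0.2,0,0,14]]'; python3 -m jog '[[-0.3,0,0,-0.2,0,0,0],[-0.3,0,0,-1.2,0,0,0],[-0.3,0,0,-2.2,0,0,0],[-0.3,0,0,-2.65,0,0,0],[-0.3,0,0,-2.65,0,0,0],[-0.3,0,0,-2.65,0,0,0]]'; python3 -m jog '[[-0.3,-0.15,-0.03,0,0,0,0],[-0.3,-0.3,-0.06,0,0,0,0],[-0.3,-0.37,-0.07,0,0,0,0],[-0.3,-0.43,-0.083,0,0,0,0]]'; python3 -m jog '[[-0.3,-0.06,-0.012,0,0,0,0],[-0.3,-0.12,-0.023,0,0,0,0],[-0.3,-0.18,-0.034,0,0,0,0]]'; python3 -m jog '[[-0.3,-0.06,-0.012,0,0,0,0],[-0.3,-0.12,-0.023,0,0,0,0]]'
```

```text
t: 14.1
ee_pos: [0.5006, 0.0412, 0.1477]
tool_rot: [-0.0, 0.638, 0.77, 0.0]
contact_force: [-0.0, -0.3, -0.1]
finger_gap: 0.0301
gripper_force: 0.0
t: 14.6
ee_pos: [0.501, 0.0414, 0.0689]
tool_rot: [-0.0, 0.641, 0.768, -0.0]
contact_force: [0.2, 0.5, -0.1]
finger_gap: 0.0298
gripper_force: 0.0
t: 14.93
ee_pos: [0.4892, 0.039, 0.0702]
tool_rot: [0.001, 0.64, 0.769, 0.001]
contact_force: [3.1, 0.9, -0.2]
finger_gap: 0.0297
gripper_force: 1.9
t: 15.18
ee_pos: [0.4845, 0.038, 0.0701]
tool_rot: [0.002, 0.64, 0.769, 0.001]
contact_force: [4.8, 0.6, 2.4]
finger_gap: 0.0298
gripper_force: 2.8
t: 15.35
ee_pos: [0.4809, 0.0373, 0.0701]
tool_rot: [0.002, 0.64, 0.769, 0.001]
contact_force: [5.2, 1.1, 2.4]
finger_gap: 0.0293
gripper_force: 2.8
```

Pulling now takes about 5 N. I'll push it back to the stop in small steps.

```bash
python3 -m jog '[[-0.3,0.15,0.03,0,0,0,0],[-0.3,0.3,0.06,0,0,0,0],[-0.3,0.45,0.087,0,0,0,0],[-0.3,0.51,0.098,0,0,0,0]]'; python3 -m jog '[[-0.3,0.06,0.012,0,0,0,0],[-0.3,0.12,0.023,0,0,0,0]]'; python3 -m jog '[[-0.3,0.06,0.012,0,0,0,0],[-0.3,0.12,0.023,0,0,0,0]]';python3 -m jog '[[-0.3,0.05,0.01,0,0,0,0],[-0.3,0.1,0.02,0,0,0,0]]'
```

```text
t: 15.68
ee_pos: [0.4949, 0.0403, 0.0684]
tool_rot: [-0.0, 0.64, 0.769, -0.0]
contact_force: [-0.4, 0.5, 0.6]
finger_gap: 0.0299
gripper_force: 0.0
t: 15.85
ee_pos: [0.4971, 0.0408, 0.0682]
tool_rot: [-0.001, 0.639, 0.769, -0.001]
contact_force: [-7.2, -1.3, 5.6]
finger_gap: 0.03
gripper_force: 3.5
t: 16.02
ee_pos: [0.5003, 0.0415, 0.0681]
tool_rot: [-0.001, 0.639, 0.769, -0.001]
contact_force: [-7.1, -1.9, 5.6]
finger_gap: 0.0299
gripper_force: 3.4
t: 16.18
ee_pos: [0.5033, 0.042, 0.0681]
tool_rot: [-0.001, 0.639, 0.769, -0.001]
contact_force: [-6.7, -0.8, 5.4]
finger_gap: 0.0302
gripper_force: 3.4
```

```bash
python3 -m jog '[[-0.3,0.04,0.008,0,0,0,0],[-0.3,0.07,0.014,0,0,0,0]]';python3 -m jog '[[-0.3,0.03,0.006,0,0,0,0],[-0.3,0.05,0.01,0,0,0,0]]'
```

```text
t: 16.35
ee_pos: [0.5053, 0.0424, 0.0681]
tool_rot: [-0.001, 0.639, 0.769, -0.001]
contact_force: [-11.3, -2.2, 8.5]
finger_gap: 0.0301
gripper_force: 6.2
t: 16.52
ee_pos: [0.5053, 0.0425, 0.0681]
tool_rot: [-0.002, 0.639, 0.769, -0.003]
contact_force: [-18.5, -4.3, 15.5]
finger_gap: 0.0301
gripper_force: 9.3
```

At the stop. I'll back off, lift clear and check.

```bash
python3 -m jog '[[-0.3,-0.22,-0.043,0,0,0,0],[-0.3,-0.22,-0.043,0,0,0,0],[-0.3,-0.22,-0.043,1.2,0,0,0],[-0.3,-0.22,-0.043,2.5,0,0,0],[-0.3,-0.6,-0.6,4,0,0,0],[-0.3,-1.5,-1.5,6,0,0,0],[-0.3,-2,-2,7,0,0,0],[-0.3,-2,-2,7,0,0,0],[-0.3,-2,-2,7,0,0,0]]'
python3 - <<'E'
from h import *
ci=robot.camera_info('wrist');im,d=save('wrist','w7.png');P=cloud(ci,d);rel=P[...,:2]-C;X=rel@XF*1000;Y=rel@YF*1000;Z=P[...,2]
m=(d>0)&(X>-190)&(X<-60)&(abs(Y)<30)&(Z>.09)&(Z<.097)
print('tab',m.sum(),np.percentile(X[m],[2,50,98]),np.median(Y[m]))
k=(d>0)&(np.hypot(X,Y)<80)&(Z>.162)&(Z<.172)
print('knob',k.sum(),np.median(X[k]),np.median(Y[k]),'s',np.radians(110)-np.arctan2(np.median(Y[k]),np.median(X[k])))
E
```

```text
t: 17.27
ee_pos: [0.4498, -0.0192, 0.2861]
tool_rot: [0.005, 0.64, 0.768, 0.002]
contact_force: [0.1, 0.4, 0.8]
finger_gap: 0.0298
gripper_force: 0.0
tab 765 [-119.94546956 -113.52569263 -106.6214674 ] 1.3506026521037025
knob 327 46.09463960547207 12.779000035489192 s 1.649420248633533
```

View pics/w7.png

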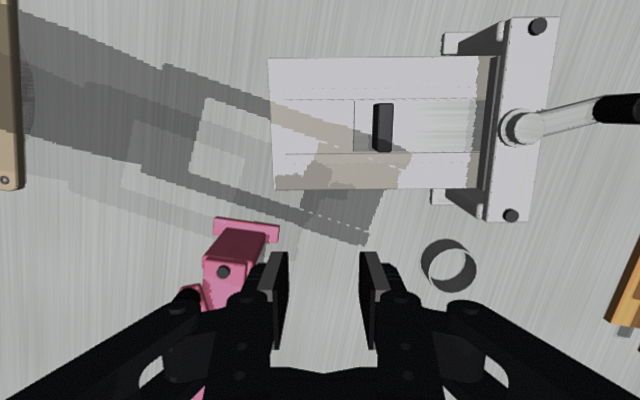

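The wrist view shows the tab at px (383,127) pushed in, the crank swung round with its knob at (615,108), and the cutter untouched at (448,265). The gripper is clear of everything. Handing in.

```bash
python3 -c "
from workcell import robot
print(robot.finish_job())"
```

```text
the job is handed in; nothing more can be done
None
```

I handed the job in at about 17 s: the gauge is at the end stop and lightly nipped, taking about 5 N to pull and 7 N to push, with the screw near 1.65 rad, the gripper clear, and the cutter ring, jug and bowl never approached.

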